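# Pin the party dessert stand together

## Task

Set the pink upper plate on top of the dessert stand's column and let go of it. Then take the pin by its rose handle, put it down through the plate's gold hub, feel for the hidden socket at the bottom of the column, and press the pin gently home until its gold collar is flush on the hub; let go. Don't force it, and leave the macarons and everything else where they are.

Things in the scene. Friction and masses are not known exactly. Their poses are not given: they have to be found in the camera images.
- stand: Dessert stand, fixed: white foot drum (90 mm across), lilac lower plate (200 mm across, top at 36 mm), white hollow column (42 mm across) with a gold flat top ring (66 mm across). Origin under the middle, on the column's axis, z up. Pressing the pin on the stand with over 35 N, or the plate with over 40 N, counts as forcing.
- column_top (a point): Centre of the column's flat top, 90 mm above the table. The column's bore is 28 mm wide from here down to the hidden socket
- socket_face (a point): Point on the column's axis in the flat top face of the hidden socket block, 35 mm above the table; block 15 mm thick. Its 13.8 mm round hole is centred 6 mm off this point, in a fixed direction that differs each run and cannot be seen or read: feel for it with light touches of the nose. On the axis the pin stops on the face; a nose partly in is pushed sideways toward the hole
- catch_top (a point): Below the socket's hole, 19 mm above the table: a friction catch that the pin pushes down over its last 12 mm. It takes 6 to 8 N and does not spring back
- tier: Loose upper plate, about 0.3 kg, flat on the table at first: pink disc 150 mm across, 5 mm thick, with a gold hub on top, 34 mm across, 40 mm high. A 13.6 mm hole runs through hub and disc, a little wider in the hub's top 3 mm. Origin at the middle of the underside, z up. On the column's flat top it just rests and can slide, so the pin carries it along sideways
- hub_top (a point): Centre of the hole's mouth at the top of the hub, 45 mm above the plate's underside
- pin: Loose steel pin, 0.12 kg, upright in its holder, tip at 6 mm: shaft 12 mm thick, 128 mm long, nose tapering over its last 6 mm to a 6 mm flat tip; then a gold collar 28 mm across, 4 mm high; then a rose handle 20 x 20 mm square, 44 mm tall, sides along its x and y. Origin at the centre of the tip, z up. Fully home the collar is on the hub, the tip at 7 mm
- pin_handle (a point): Middle of the pin's rose handle, 154 mm above the tip
- holder_a: White holder block fixed to the table, 50 x 50 mm, 40 mm high, on a 56 mm lilac foot, with an upright 15 mm hole down to 6 mm above the table; the pin stands in it. Origin at the middle of the underside
- holder_b: The same holder with the star wand in it
- macaron_a: pink macaron, 44 mm across, 23 mm high, standing on the stand's lower plate 72 mm from the column's axis; leave it. Origin under its middle
- macaron_b: mint macaron, 44 mm across, 23 mm high, standing on the stand's lower plate 72 mm from the column's axis; leave it. Origin under its middle
- macaron_c: blue macaron, 44 mm across, 23 mm high, standing on the stand's lower plate 72 mm from the column's axis; leave it. Origin under its middle
- bottle: Bystander: blue bottle with copper cap, 58 mm wide, 133 mm tall. Origin under its middle
- candle_a: Bystander: ivory pillar candle, 66 mm wide, 80 mm tall. Origin under its middle
- candle_b: Bystander: ivory pillar candle, 66 mm wide, 65 mm tall. Origin under its middle
- gift: Bystander: yellow gift box, 80 x 80 x 60 mm. Origin under its middle
- wand: Bystander: white stick 11 mm thick with a gold star disc at 135 mm height, standing in the other holder; not the pin. Origin under its middle

How it is judged:
By the outcome, as a careful person would: the job done as asked, in the order asked, and still so for the second after the job is handed in, with the robot touching nothing.
It also fails if it takes over 72 s, if anything falls off the work surface, if the arm or the gripper's body presses on something with over 40 N, if the wrist force passes 120 N, or if a joint passes its speed limit or range.

## Robot

A 6-joint arm with a two-finger parallel gripper is mounted at the origin on the work surface. World frame = base frame: x ahead of the robot, y to its left, z up, the work surface at z = 0. Lengths are in m, angles in rad, forces in N, time in s.
With the tool pointing down it reaches from about 0.25 to 0.775 m from the base axis. Payload 4 kg.
Tool frame: the origin (TCP) lies midway between the tips of the shut fingers; the grasp point (between the pads) lies grip_point_offset behind it (grip_point_offset is the distance from the TCP to the grasp point, in m); z points along the fingers, y is the line along which they close (so a half turn about z gives the same grasp; the last joint's range is limited). The gripper opens to 94 mm and grips with 3 to 60 N. Pads are 16 mm wide; open, the fingers measure 119 mm over their backs; the gripper's body (75 mm by 177 mm) begins 78 mm behind the grasp point.
Start: joints at [-1.211, 0.087, 1.371, -0, 1.684, -0.103], TCP at [0.246, -0.492, 0.206] pointing down, gripper open.
Joint ranges: [-3.1, 3.1], [-0.76, 2.03], [0.27, 2.55], [-1.08, 4.22], [0.17, 2.65], [-2.57, 2.57]. Speed limits (rad/s): [2.79, 2.79, 3.14, 3.14, 3.14, 3.14].

## Interface

Orientations are given as [roll, pitch, yaw] about the fixed x, y, z axes, in that order (R = Rz(yaw) Ry(pitch) Rx(roll)).
In Python, from bench import * gives the robot as it stands. The module is installed in compiled form; this text tells all that it offers.
- The arm moves only by the tool apply_moves, never from a script. Its argument "commands" is a list of rows, each a list of 7 numbers: the turn, a rotation vector about the world's x, y, z in rad, then the shift along the world's x, y, z in m, then the opening in per cent of the stroke, from 0 (shut) to 100 (fully open). In form: [[ax, ay, az, x, y, z, jaw], ...]. A call has exactly 5 rows; each row is the pose to reach, as a shift and turn from the pose commanded when the call began; what a row does not reach only later rows make up. A row lasts 1/10 s, in which the tool goes at most 50 mm and 8.59 degrees, less where a joint would pass 70% of its speed; a pose out of reach is approached as far as the arm can. A call with a gripper value outside its range is refused whole. The fingers move at their own pace and stop on an object; the grip force is fixed at half the most. Time passes only in rows, so rows that repeat a pose let the fingers close, or fill a call up. It gives the time, the measured TCP pose, the force, the opening and the grip force at its end, in the units of the state.
- get_obs(): the state, without advancing time (a new reading comes with each control period).
- snapshot(name): name is "side" or "top"; returns a dict with "pixels" (420x560x3 uint8, red, green, blue), "vertical_fov" (degrees; the focal length in pixels is half the picture's height over the tangent of half this angle, whatever the lens; pixels are square), "cx", "cy" (the principal point, pixels), "k1" (the pictures are not rectified: a ray, as slopes to the right and down, at radius r is drawn at 1 + k1 r^2 times it, then the intrinsics apply), "rvec" (rotation vector, rad) and "tvec" (3), from world to camera coordinates, as OpenCV has them. Camera axes: x right, y down, z forward; pixel columns grow to the right and rows downward; lengths in m; the calibration is good to about 2 mm. A picture is of the moment at which its call begins. There is no depth.
- close_job(): hands the job in; it is judged then, once.
Trained networks look in the newest picture that a camera, given by its name, has taken for a name from the list of things; names that differ only in an ending like _2 or _b are one class to them, and where a whole thing is asked for, a point or a joint stands for the part that bears it (a point fixed in the world has none). Each returns a list of dicts, best first, with "score" (0 to 1); they miss things now and then, are a little off and sometimes report something else, mostly with a low value. They report only what shows in the picture. A call takes as long as a camera call.
- masks_of(camera, query): "mask" (420x560 bool, what is visible of it) and "extent" ([left, top, right, bottom] in pixels, round what is visible of it).
- place_of(camera, query): "pixel" ([column, row] in pixels: a listed point, or the origin of a listed thing).
The state is a dict: "time": time; "joint_positions": joint angles; "qvel": joint speeds; "joint_torque": joint torques, N m; "tool_pos": TCP position; "ee_rot": TCP orientation; "wrist_force": force on the tool from outside, world axes, zero at the start; "wrist_torque": the same for the moment, N m; "width": finger opening in m; "finger_force": force on a finger pad.
Only numpy, scipy, OpenCV 4.12 (cv2) and the standard library are available. Lean on these libraries where they do the work, as an engineer would, in place of code of your own. Each camera call takes 0.05 s, during which the arm holds its last target. There are 200 camera calls.

## Working session

There is one attempt and no reset: what is moved stays moved. The work goes in short steps, Python scripts to look and compute and a tool call to move; the robot and the scene stay as the last step left them, time stands still between calls to the robot, and variables do not carry over. Pictures are saved under pics/ and viewed, at most 10 in all, crops included, and the job is handed in when it is done.

Besides the shell and the picture viewer there is one more tool, called after "Call:" as name(argument=value, ...) on one line, values as JSON. apply_moves: Moves the arm, as the interface text tells. Its arguments: {"type":"object","properties":{"commands":{"type":"array"}},"required":["commands"]}

```bash
mkdir -p pics
cat > h.py <<'E'
from bench import *
import numpy as np, cv2
def cam(s):
    h,w=s["pixels"].shape[:2]; f=h/2/np.tan(np.radians(s["vertical_fov"])/2)
    K=np.array([[f,0,s["cx"]],[0,f,s["cy"]],[0,0,1.]]); d=np.array([s["k1"],0,0,0.])
    return K,d,np.array(s["rvec"],float),np.array(s["tvec"],float)
def ray(s,p):
    K,d,r,t=cam(s); q=cv2.undistortPoints(np.array([[p]],float),K,d)[0,0]
    R=cv2.Rodrigues(r)[0]; return -R.T@t, R.T@np.array([q[0],q[1],1])
def at_z(s,p,z):
    c,v=ray(s,p); return c+v*(z-c[2])/v[2]
def proj(s,X):
    K,d,r,t=cam(s); return cv2.projectPoints(np.array(X,float).reshape(-1,1,3),r,t,K,d)[0][:,0]
def tri(a,b):  # list of (s,p)
    A=np.zeros((3,3));y=np.zeros(3)
    for s,p in (a,b):
        c,v=ray(s,p); v/=np.linalg.norm(v); M=np.eye(3)-np.outer(v,v); A+=M;y+=M@c
    return np.linalg.solve(A,y)
def save(s,n,crop=None,k=1):
    im=s["pixels"][:,:,::-1]
    if crop: im=im[crop[1]:crop[3],crop[0]:crop[2]]
    cv2.imwrite("pics/"+n,cv2.resize(im,None,fx=k,fy=k))
E
python3 - <<'E'
from h import *
np.set_printoptions(precision=4,suppress=True)
S={c:snapshot(c) for c in("top","side")}
for c in S: save(S[c],c+"0.png"); print(c,ray(S[c],(280,210)))
Z=dict(column_top=.09,hub_top=.045,tier=0,pin_handle=.16,pin=.006,stand=0,holder_a=0,bottle=0,candle_a=0,gift=0,wand=0,macaron_a=.036)
for q in Z:
  for c in S:
    for d in place_of(c,q)[:3]: 
      if d["score"]>.3: print(q,c,round(d["score"],2),np.round(d["pixel"],1),at_z(S[c],d["pixel"],Z[q])[:2])
print(get_obs())
E
```

```text
top (array([ 0.4537, -0.0129,  1.1571]), array([ 0.16  , -0.0157, -0.987 ]))
side (array([0.463 , 0.7843, 0.7049]), array([ 0.151 , -0.8058, -0.5726]))
column_top top 0.84 [248.3 229.4] [0.5833 0.0433]
column_top side 0.61 [289.3 245.2] [0.5802 0.0426]
hub_top top 0.59 [404.2 252. ] [ 0.5276 -0.323 ]
hub_top top 0.55 [230.4 256.8] [0.5246 0.0885]
hub_top top 0.44 [249.8 232.2] [0.582  0.0422]
hub_top side 0.75 [329.  177.1] [ 0.5338 -0.3345]
tier top 0.77 [397.8 250.8] [ 0.5339 -0.3198]
tier side 0.57 [326.2 190.5] [ 0.5381 -0.3337]
pin_handle top 0.77 [130.3 273.3] [0.486 0.29 ]
pin_handle side 0.75 [328.7 317.1] [0.4746 0.288 ]
pin top 0.52 [147.2 277.1] [0.4812 0.295 ]
pin side 0.75 [317.9 376.5] [0.4814 0.2884]
stand top 0.9 [249. 232.] [0.5878 0.0464]
stand top 0.55 [415.3 189.3] [ 0.6878 -0.3737]
stand side 0.84 [287.6 276.1] [0.5815 0.042 ]
holder_a top 0.83 [148.9 277.5] [0.4803 0.2924]
holder_a top 0.8 [172.3 237. ] [0.5788 0.2361]
holder_a top 0.55 [165.3 236.2] [0.5811 0.2535]
holder_a side 0.67 [315.2 380.1] [0.4853 0.2924]
holder_a side 0.59 [266.9 346.8] [0.5843 0.2406]
[... 610 characters left out ...]
.0264]
macaron_a top 0.52 [239.8 204.5] [0.6507 0.066 ]
macaron_a top 0.51 [232.9 260. ] [0.5175 0.0834]
macaron_a side 0.79 [313.7 287.3] [0.5165 0.1012]
macaron_a side 0.44 [299.2 247.7] [ 0.5667 -0.0186]
{'time': 1.3, 'joint_positions': array([-1.2111,  0.0872,  1.3707,  0.    ,  1.6836, -0.1031]), 'qvel': array([ 0.0004, -0.0006, -0.0021,  0.0029,  0.    ,  0.0011]), 'joint_torque': array([  0.0003, -34.0039, -30.2595,   0.0718,   0.0239,  -0.    ]), 'tool_pos': array([ 0.2456, -0.4922,  0.2055]), 'ee_rot': array([3.1415, 0.    , 0.4628]), 'wrist_force': array([-0.2135, -0.4167, -0.6974]), 'wrist_torque': array([0.0252, 0.0096, 0.0277]), 'finger_force': 0.0, 'width': 0.09388650114011741}
```

View pictures.

View pics/top0.png

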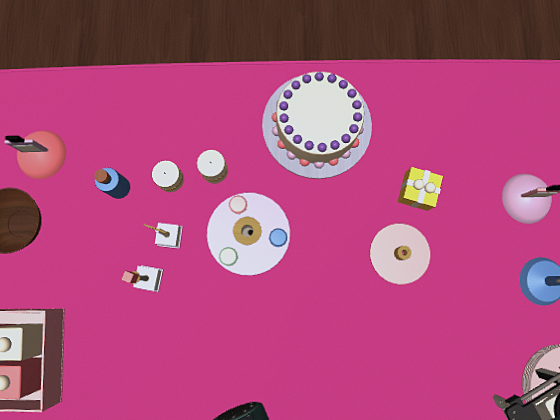

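View pics/side0.png

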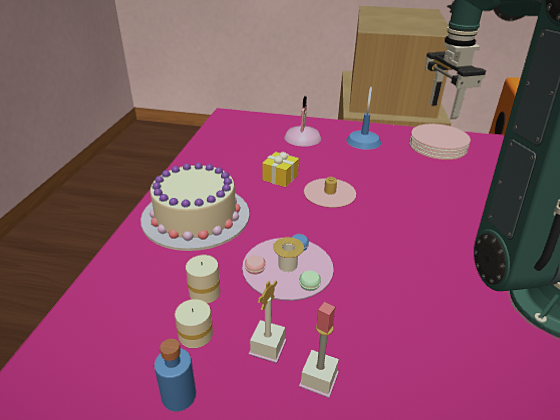

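Run:
```python
from h import *
np.set_printoptions(precision=4,suppress=True)
S={c:snapshot(c) for c in("top","side")}
from scipy.ndimage import center_of_mass as com
for q,zs in (("tier",.01),("pin_handle",.16)):
  for c in S:
    for m in masks_of(c,q)[:2]:
      r,k=com(m["mask"]); e=m["extent"]; print(q,c,round(m["score"],2),(round(k,1),round(r,1)),e,m["mask"].sum(),at_z(S[c],(k,r),zs))
# pink disc by colour around predicted place, gold ring
for c,bx in (("top",(365,215,435,290)),("side",(295,170,365,212)),("top",(228,212,268,250)),("side",(270,235,308,270))):
  im=S[c]["pixels"]; x0,y0,x1,y1=bx; hsv=cv2.cvtColor(im,cv2.COLOR_RGB2HSV)[y0:y1,x0:x1]
  gold=(abs(hsv[...,0].astype(int)-20)<8)&(hsv[...,1]>90)
  ys,xs=np.nonzero(gold); print(c,bx,"gold n",len(xs),"ctr",xs.mean()+x0,ys.mean()+y0,"ext",xs.min()+x0,ys.min()+y0,xs.max()+x0,ys.max()+y0)
a=S["top"]["pixels"][255:300,115:170]; b=S["top"]["pixels"][215:290,365:440]; d=S["side"]["pixels"][295:395,285:350]
a=cv2.resize(a,(440,360)); b=cv2.resize(b,(360,360),interpolation=cv2.INTER_NEAREST)
cv2.imwrite("pics/c1.png",np.hstack([a,b])[:,:,::-1])
for n,X in (("hub",[.53,-.325,.045]),("ctop",[.5815,.043,.09]),("pinh",[.481,.29,.182])):
  print(n,[proj(S[c],X)[0] for c in S])
```

```text
tier top 0.57 (np.float64(399.3), np.float64(253.4)) [372.4, 224.8, 430.7, 285.2] 2909 [ 0.5268 -0.3205  0.01  ]
tier side 0.83 (np.float64(329.7), np.float64(192.9)) [301.3, 176.2, 357.8, 209.3] 1214 [ 0.5258 -0.3074  0.01  ]
tier side 0.72 (np.float64(309.8), np.float64(280.3)) [299.6, 274.3, 321.0, 291.5] 339 [0.5299 0.055  0.01  ]
pin_handle top 0.72 (np.float64(133.0), np.float64(276.2)) [121.2, 268.1, 149.0, 283.8] 240 [0.4798 0.2841 0.16  ]
pin_handle side 0.97 (np.float64(323.9), np.float64(330.1)) [317.4, 300.8, 333.0, 368.8] 777 [0.4789 0.3153 0.16  ]
top (365, 215, 435, 290) gold n 177 ctr 402.24858757062145 252.5310734463277 ext 394 246 410 259
side (295, 170, 365, 212) gold n 201 ctr 326.5970149253731 184.02487562189054 ext 295 170 336 194
top (228, 212, 268, 250) gold n 491 ctr 246.70061099796334 230.28920570264765 ext 233 217 260 244
side (270, 235, 308, 270) gold n 403 ctr 288.06699751861044 247.40198511166253 ext 273 238 303 257
hub [array([404.964 , 250.9652]), array([329.962 , 178.9565])]
ctop [array([248.4288, 230.188 ]), array([288.675 , 245.2277])]
pinh [array([127.0337, 275.4334]), array([325.5346, 307.6163])]
```

View pics/c1.png

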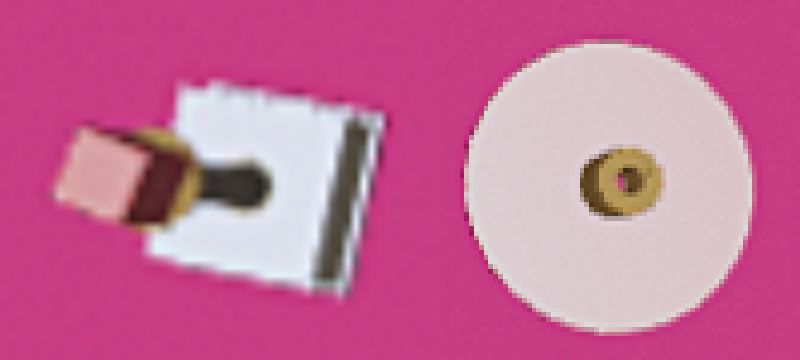

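Run:
```python
from h import *
np.set_printoptions(precision=4,suppress=True)
s=snapshot("top"); s2=snapshot("side")
try: print("gpo",grip_point_offset)
except NameError: 
  import bench; print([n for n in dir(bench) if n[0]!='_'])
f=lambda p:(p[0]/8+115-.5+.06,p[1]/8+255-.5+.06)
P=np.array([at_z(s,f(p),.182) for p in((80,125),(155,150),(130,222),(55,198))])
print(P,P.mean(0)); 
for i in range(4):
  d=P[(i+1)%4]-P[i]; print(np.degrees(np.arctan2(d[1],d[0])),np.linalg.norm(d))
H=np.array([at_z(s,f(p),.04) for p in((182,85),(385,118),(345,295),(148,258))])
print(H.mean(0))
for i in range(4):
  d=H[(i+1)%4]-H[i]; print(np.degrees(np.arctan2(d[1],d[0])),np.linalg.norm(d))
print("hub",at_z(s,(404.0,252.4),.045),"disc",at_z(s,(399.8,253.5),.005),"ring",at_z(s,(246.5,230.4),.09),at_z(s2,(288,247),.09),tri((s,(246.5,230.4)),(s2,(288,247))))
for c in("top","side"):print(proj({"top":s,"side":s2}[c],[[.2456,-.4922,.2055]]))
```

```text
gpo 0.0188
[[0.4919 0.2954 0.182 ]
 [0.4852 0.2757 0.182 ]
 [0.4668 0.2818 0.182 ]
 [0.4732 0.3015 0.182 ]] [0.4793 0.2886 0.182 ]
-108.72128906519801 0.020856485326341767
161.61208396301708 0.019331690878968442
72.03614293960696 0.020720901039026258
-17.99107768928297 0.019606871697317292
[0.4779 0.2847 0.04  ]
-99.92576663968946 0.06165099900752673
167.82828989027155 0.05274501343361213
78.8601266056289 0.05976715019419369
-10.114859343782788 0.05143839482974186
hub [ 0.5267 -0.3225  0.045 ] disc [ 0.5268 -0.323   0.005 ] ring [0.5811 0.0474 0.09  ] [0.5818 0.0491 0.09  ] [0.5817 0.0475 0.0886]
[[517.1598 385.6285]]
[[442.5514 111.3838]]
```

Call:
apply_moves(commands=[[0,0,-0.11,0.04,0.024,0,100],[0,0,-0.22,0.08,0.048,0,100],[0,0,-0.33,0.12,0.072,0,100],[0,0,-0.44,0.16,0.096,0,100],[0,0,-0.55,0.2,0.12,0,100]])

```text
time: 2.2
tool_pos: [0.447, -0.3711, 0.2057]
ee_rot: [3.141, -0.0, -0.092]
wrist_force: [0.4, -0.9, -0.2]
width: 0.0942
finger_force: 0.0
```

Call:
apply_moves(commands=[[0,0,-0.08,0.04,0.025,-0.03,60],[0,0,-0.16,0.081,0.049,-0.06,60],[0,0,-0.227,0.081,0.049,-0.09,60],[0,0,-0.227,0.081,0.049,-0.1,60],[0,0,-0.227,0.081,0.049,-0.1,60]])

```text
time: 2.7
tool_pos: [0.525, -0.3224, 0.103]
ee_rot: [-3.14, 0.005, -0.313]
wrist_force: [0.4, -0.7, -0.9]
width: 0.0584
finger_force: 0.0
```

Run:
```python
from h import *
np.set_printoptions(precision=4,suppress=True)
o=get_obs(); print(o["tool_pos"],o["ee_rot"],o["wrist_force"],o["width"],o["time"])
s=snapshot("side"); t=snapshot("top")
print(proj(s,[o["tool_pos"],[.527,-.323,.045]]),proj(t,[o["tool_pos"]]))
a=cv2.resize(s["pixels"][130:230,280:380],(400,400)); b=cv2.resize(t["pixels"][200:300,350:450],(400,400))
cv2.imwrite("pics/c2.png",np.hstack([a,b])[:,:,::-1])
```

```text
[ 0.525  -0.3224  0.103 ] [-3.1405  0.0055 -0.3125] [ 0.3775 -0.6522 -0.9368] 0.05840601615974577 2.7
[[333.423  161.4001]
 [330.9505 179.4402]] [[410.9942 251.2817]]
```

View pics/c2.png

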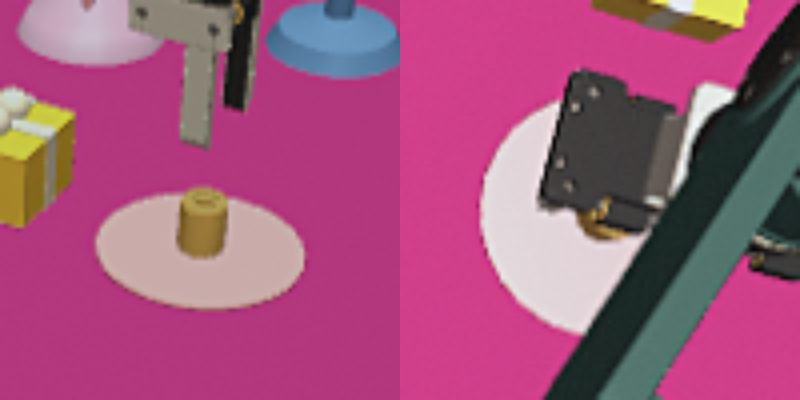

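Call:
apply_moves(commands=[[0,0,0,0,0,-0.04,60],[0,0,0,0,0,-0.075,60],[0,0,0,0,0,-0.092,60],[0,0,0,0,0,-0.092,60],[0,0,0,0,0,-0.092,20]])

```text
time: 3.3
tool_pos: [0.5273, -0.3249, 0.0161]
ee_rot: [3.14, -0.004, -0.315]
wrist_force: [-0.4, -0.7, 0.5]
width: 0.0515
finger_force: 0.0
```

Call:
apply_moves(commands=[[0,0,0,0,0,0,20],[0,0,0,0,0,0,20],[0,0,0,0,0,0,20],[0,0,0,0,0,0,20],[0,0,0,0,0,0.01,20]])

```text
time: 3.8
tool_pos: [0.5256, -0.3225, 0.0227]
ee_rot: [-3.141, 0.003, -0.314]
wrist_force: [-0.7, -0.6, -3.5]
width: 0.0338
finger_force: 30.0
```

Call:
apply_moves(commands=[[0,0,0,0,0,0.025,20],[0,0,0,0,0,0.06,20],[0,0,0,0.002,0.02,0.095,20],[0,0,0,0.006,0.045,0.12,20],[0,0,0,0.012,0.08,0.12,20]])

```text
time: 4.3
tool_pos: [0.5404, -0.2449, 0.1488]
ee_rot: [3.139, -0.009, -0.316]
wrist_force: [0.6, -0.1, -2.4]
width: 0.0337
finger_force: 30.0
```

Call:
apply_moves(commands=[[0,0,0,0.007,0.045,0,20],[0,0,0,0.014,0.09,0,20],[0,0,0,0.021,0.135,0,20],[0,0,0,0.028,0.18,0,20],[0,0,0,0.035,0.22,0,20]])

```text
time: 4.8
tool_pos: [0.5728, -0.0209, 0.143]
ee_rot: [3.141, 0.002, -0.313]
wrist_force: [0.3, -1.2, -3.1]
width: 0.0337
finger_force: 30.0
```

Call:
apply_moves(commands=[[0,0,0,0.004,0.035,0,20],[0,0,0,0.0075,0.06,0,20],[0,0,0,0.0085,0.0705,0,20],[0,0,0,0.0085,0.0705,-0.01,20],[0,0,0,0.0085,0.0705,-0.015,20]])

```text
time: 5.3
tool_pos: [0.5812, 0.0462, 0.1269]
ee_rot: [3.14, 0.002, -0.315]
wrist_force: [0.3, -0.6, -4.2]
width: 0.034
finger_force: 30.0
```

Run:
```python
from h import *
np.set_printoptions(precision=4,suppress=True)
o=get_obs(); print(o["tool_pos"],o["ee_rot"],o["wrist_force"],o["width"],o["time"])
s=snapshot("side"); t=snapshot("top")
o=get_obs(); print(o["tool_pos"])
print(proj(s,[o["tool_pos"],[.5815,.0475,.09]])-[230,180])
a=cv2.resize(s["pixels"][180:305,230:355],(600,600))
cv2.imwrite("pics/c3.png",a[:,:,::-1])
for c,S in(("side",s),("top",t)):
  for d in masks_of(c,"tier")[:2]: print(c,d["score"],d["extent"])
  for d in place_of(c,"hub_top")[:2]: print(c,d)
```

```text
[0.5812 0.0462 0.1269] [ 3.1396  0.002  -0.3147] [ 0.2589 -0.6205 -4.1849] 0.03403444019103279 5.3
[0.5808 0.0458 0.1263]
[[59.2983 52.5259]
 [58.2895 66.547 ]]
side 0.72 [248.9, 214.0, 329.0, 262.4]
top 0.76 [213.8, 231.2, 257.4, 265.8]
top 0.57 [197.6, 149.8, 229.2, 171.1]
top {'pixel': [241.8, 225.0], 'score': 0.6}
```

View pics/c3.png

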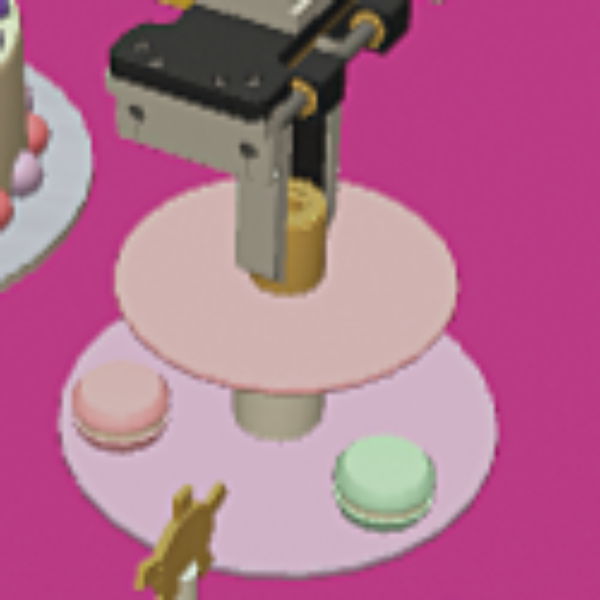

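Run:
```python
from h import *
np.set_printoptions(precision=2,suppress=True)
s=snapshot("side"); o=get_obs(); x,y,z=o["tool_pos"]; print(o["tool_pos"])
th=np.linspace(0,6.28,200)
def ell(cx,cy,z,r):
  p=(proj(s,np.c_[cx+r*np.cos(th),cy+r*np.sin(th),z+0*th])+.5-[230,180])*4.8; return np.r_[p.min(0),p.max(0)]
print("plate top pred",ell(x,y,z-.0085,.075),"seen 115,178,457,390(bottom edge incl)")
print("column base pred",ell(.5815,.0475,.036,.021),"seen x 233-325, bottom 440")
print("lower plate",ell(.5815,.0475,.036,.1),"seen 60..497, bottom 577")
print("hub top",ell(x,y,z+.0315,.017))
```

```text
[0.58 0.05 0.13]
plate top pred [109.55 165.56 456.32 380.16] seen 115,178,457,390(bottom edge incl)
column base pred [232.67 383.06 324.92 445.14] seen x 233-325, bottom 440
lower plate [ 58.53 277.02 499.29 574.58] seen 60..497, bottom 577
hub top [245.39 168.02 325.79 215.44]
```

Call:
apply_moves(commands=[[0,0,0,0,0.001,-0.01,20],[0,0,0,0,0.001,-0.016,20],[0,0,0,0,0.001,-0.019,20],[0,0,0,0,0.001,-0.0195,20],[0,0,0,0,0.001,-0.02,20]])

```text
time: 6.15
tool_pos: [0.582, 0.0484, 0.1083]
ee_rot: [3.141, 0.0, -0.314]
wrist_force: [-0.7, 0.2, -2.3]
width: 0.0338
finger_force: 30.0
```

Call:
apply_moves(commands=[[0,0,0,0,0,-0.001,20],[0,0,0,0,0,-0.002,20],[0,0,0,0,0,-0.003,20],[0,0,0,0,0,-0.003,20],[0,0,0,0,0,-0.003,20]])

```text
time: 6.65
tool_pos: [0.5822, 0.0484, 0.1062]
ee_rot: [-3.141, -0.001, -0.314]
wrist_force: [-1.6, 0.2, 0.2]
width: 0.0337
finger_force: 30.0
```

Call:
apply_moves(commands=[[0,0,0,0,0,-0.001,20],[0,0,0,0,0,-0.001,20],[0,0,0,0,0,-0.001,20],[0,0,0,0,0,-0.001,20],[0,0,0,0,0,-0.001,20]])

```text
time: 7.15
tool_pos: [0.5822, 0.0483, 0.1062]
ee_rot: [-3.141, -0.001, -0.314]
wrist_force: [-3.2, -0.4, 5.2]
width: 0.0338
finger_force: 30.0
```

Call:
apply_moves(commands=[[0,0,0,0,0,0.001,20],[0,0,0,0,0,0.001,60],[0,0,0,0,0,0.001,60],[0,0,0,0,0,0.001,60],[0,0,0,0,0,0.001,60]])

```text
time: 7.65
tool_pos: [0.5822, 0.0483, 0.1053]
ee_rot: [3.141, -0.0, -0.314]
wrist_force: [-0.0, 0.0, 0.2]
width: 0.056
finger_force: 0.0
```

Call:
apply_moves(commands=[[0,0,0,0,0,0.02,60],[0,0,0,0,0,0.06,60],[0,0,0,0,0,0.1,60],[0,0,0,-0.01,0.025,0.13,60],[0,0,0,-0.025,0.065,0.15,60]])

```text
time: 8.15
tool_pos: [0.5584, 0.1123, 0.2584]
ee_rot: [-3.14, -0.004, -0.319]
wrist_force: [-0.1, 0.3, 0.6]
width: 0.0564
finger_force: 0.0
```

Call:
apply_moves(commands=[[0,0,0,-0.02,0.045,0,60],[0,0,0,-0.04,0.09,0,60],[0,0,0,-0.06,0.135,0,60],[0,0,0,-0.077,0.175,0,60],[0,0,0,-0.077,0.175,0,60]])

```text
time: 8.65
tool_pos: [0.4776, 0.2929, 0.2555]
ee_rot: [-3.14, 0.001, -0.307]
wrist_force: [-0.1, -0.9, -0.6]
width: 0.0562
finger_force: 0.0
```

Run:
```python
from h import *
np.set_printoptions(precision=4,suppress=True)
s=snapshot("side"); t=snapshot("top")
o=get_obs(); print(o["tool_pos"],o["ee_rot"],o["time"],o["width"])
a=cv2.resize(s["pixels"][190:390,230:370],(420,600)); b=cv2.resize(t["pixels"][180:280,200:290],(360,400)); b=np.vstack([b,np.zeros((200,360,3),np.uint8)])
cv2.imwrite("pics/c4.png",np.hstack([a,b])[:,:,::-1])
print("hub pred",proj(s,[.582,.048,.135])-[230,190],(proj(t,[.582,.048,.135])-[200,180]))
print("pin top pred",proj(s,[.4793,.2886,.182])-[230,190],"tcp",proj(s,[o["tool_pos"]])-[230,190])
```

```text
[0.4797 0.289  0.2554] [ 3.1409 -0.0004 -0.312 ] 8.75 0.05669965984039914
hub pred [[58.6327 39.764 ]] [[45.0316 47.5709]]
pin top pred [[ 96.7393 117.1295]] tcp [[100.3175  81.9371]]
```

View pics/c4.png

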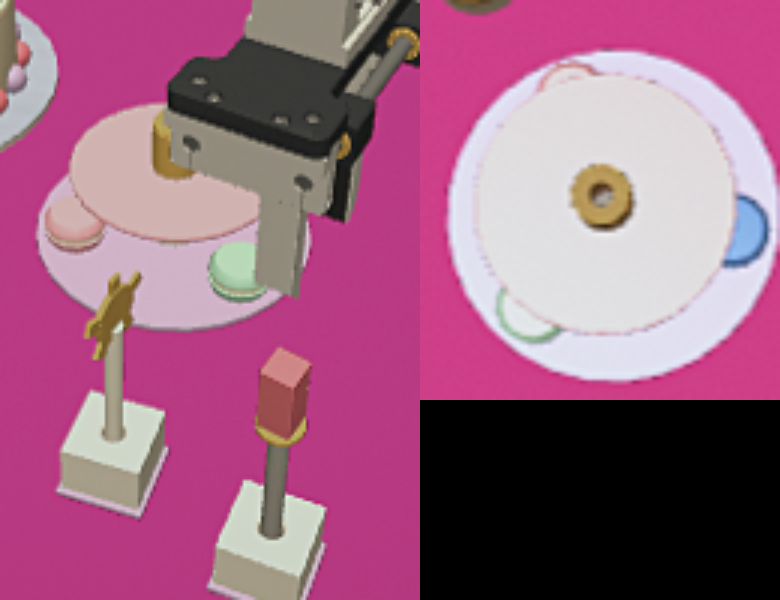

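Run:
```python
from h import *
np.set_printoptions(precision=4,suppress=True)
s=snapshot("side"); t=snapshot("top")
ph=(287/3+230-.3,367/3+190-.3)
print("handle tri",tri((t,(127.7,276.2)),(s,ph)),"side z.182",at_z(s,ph,.182),"top",at_z(t,(127.7,276.2),.182))
pe=(272/3+230-.3,533/3+190-.3); print("entry side z.04",at_z(s,pe,.04))
# holder hole in the top picture: (247,185)/8
print("entry top",at_z(t,(248/8+115-.4,185/8+255-.4),.04))
print("hub top",at_z(t,(245.1,228.8),.135))
for c,S in(("side",s),("top",t)):
  for d in place_of(c,"hub_top")[:2]: print(c,d,at_z(S,d["pixel"],.135))
  for d in place_of(c,"pin_handle")[:1]: print(c,d,at_z(S,d["pixel"],.16))
```

```text
handle tri [0.4801 0.2912 0.1735] side z.182 [0.4802 0.299  0.182 ] top [0.4794 0.2886 0.182 ]
entry side z.04 [0.4787 0.2939 0.04  ]
entry top [0.479  0.2897 0.04  ]
hub top [0.5793 0.0479 0.135 ]
side {'pixel': [288.6, 227.8], 'score': 0.94} [0.5833 0.0414 0.135 ]
side {'pixel': [326.6, 322.2], 'score': 0.79} [0.4766 0.299  0.16  ]
top {'pixel': [245.0, 229.5], 'score': 0.97} [0.5778 0.0481 0.135 ]
```

Call:
apply_moves(commands=[[0,0,0,0,0.0015,-0.04,60],[0,0,0,0,0.0015,-0.08,60],[0,0,0,0,0.0015,-0.1,60],[0,0,0,0,0.0015,-0.11,60],[0,0,0,0,0.0015,-0.11,60]])

```text
time: 9.55
tool_pos: [0.4797, 0.2889, 0.144]
ee_rot: [3.139, 0.002, -0.315]
wrist_force: [-0.1, 0.3, -0.4]
width: 0.0568
finger_force: 0.0
```

Call:
apply_moves(commands=[[0,0,0,0,0,0,10],[0,0,0,0,0,0,10],[0,0,0,0,0,0,10],[0,0,0,0,0,0,10],[0,0,0,0,0,0,10]])

```text
time: 10.05
tool_pos: [0.4803, 0.29, 0.1461]
ee_rot: [-3.141, -0.001, -0.314]
wrist_force: [-0.1, -0.6, 1.6]
width: 0.02
finger_force: 29.7
```

Call:
apply_moves(commands=[[0,0,0,0,0,0.02,10],[0,0,0,0,0,0.06,10],[0,0,0,0,0,0.1,10],[0,0,0,0,0,0.14,10],[0,0,0,0.01,-0.025,0.155,10]])

```text
time: 10.55
tool_pos: [0.4903, 0.2672, 0.3057]
ee_rot: [-3.135, -0.005, -0.31]
wrist_force: [1.5, 0.1, -1.0]
width: 0.0194
finger_force: 30.0
```

Call:
apply_moves(commands=[[0,0,0,0.018,-0.043,0,10],[0,0,0,0.036,-0.086,0,10],[0,0,0,0.054,-0.13,0,10],[0,0,0,0.072,-0.173,0,10],[0,0,0,0.085,-0.204,0,10]])

```text
time: 11.05
tool_pos: [0.5756, 0.0581, 0.3]
ee_rot: [3.141, 0.0, -0.316]
wrist_force: [-0.1, 0.3, -0.6]
width: 0.0199
finger_force: 30.0
```

Call:
apply_moves(commands=[[0,0,0,0.005,-0.011,0,10],[0,0,0,0.0055,-0.012,0,10],[0,0,0,0.0055,-0.012,0,10],[0,0,0,0.0055,-0.012,0,10],[0,0,0,0.0055,-0.012,0,10]])

```text
time: 11.55
tool_pos: [0.5802, 0.0504, 0.3009]
ee_rot: [-3.141, -0.0, -0.312]
wrist_force: [0.5, -0.3, -1.0]
width: 0.0198
finger_force: 30.0
```

Run:
```python
from h import *
np.set_printoptions(precision=4,suppress=True)
s=snapshot("side"); t=snapshot("top")
o=get_obs(); print(o["tool_pos"],o["ee_rot"],o["time"],o["width"],o["wrist_force"])
a=cv2.resize(s["pixels"][170:270,240:340],(600,600))
cv2.imwrite("pics/c5.png",a[:,:,::-1])
X=o["tool_pos"]; f=lambda p:(proj(s,p)-[240,170]+.5)*6
print("tip pred",f(X-[0,0,.14]),"hub top under it",f([X[0],X[1],.135]),"z=.09",f([X[0],X[1],.15]))
```

```text
[0.5803 0.05   0.3008] [-3.1414 -0.0003 -0.3124] 11.65 0.02019077522345174 [-0.127  -0.9171 -1.1775]
tip pred [[301.0393 304.9865]] hub top under it [[298.7474 365.7519]] z=.09 [[300.0706 330.6659]]
```

View pics/c5.png

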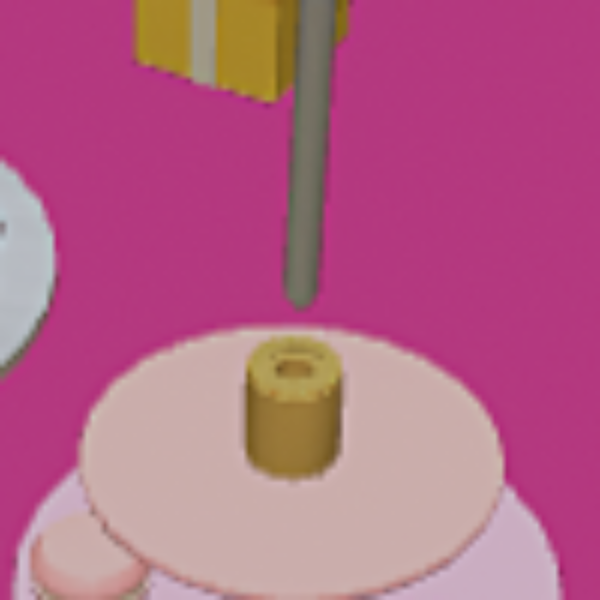

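Call:
apply_moves(commands=[[0,0,0,0.001,0,-0.02,10],[0,0,0,0.001,0,-0.027,10],[0,0,0,0.001,0,-0.031,10],[0,0,0,0.001,0,-0.035,10],[0,0,0,0.001,0,-0.035,10]])

```text
time: 12.15
tool_pos: [0.5814, 0.0489, 0.2653]
ee_rot: [3.141, 0.0, -0.314]
wrist_force: [-0.1, -0.8, -1.2]
width: 0.0197
finger_force: 30.0
```

Call:
apply_moves(commands=[[0,0,0,0,0,-0.004,10],[0,0,0,0,0,-0.008,10],[0,0,0,0,0,-0.012,10],[0,0,0,0,0,-0.016,10],[0,0,0,0,0,-0.016,10]])

```text
time: 12.65
tool_pos: [0.5813, 0.0488, 0.2485]
ee_rot: [3.141, 0.001, -0.314]
wrist_force: [-1.0, 0.5, -1.0]
width: 0.0197
finger_force: 30.0
```

Call:
apply_moves(commands=[[0,0,0,0,0,-0.012,10],[0,0,0,0,0,-0.026,10],[0,0,0,0,0,-0.04,10],[0,0,0,0,0,-0.053,10],[0,0,0,0,0,-0.056,10]])

```text
time: 13.15
tool_pos: [0.5816, 0.0486, 0.1913]
ee_rot: [3.141, 0.001, -0.314]
wrist_force: [2.5, -0.7, -0.3]
width: 0.02
finger_force: 30.0
```

Call:
apply_moves(commands=[[0,0,0,0.003,0,-0.006,10],[0,0,0,0.0055,0,-0.011,10],[0,0,0,0.0055,0,-0.015,10],[0,0,0,0.0055,0,-0.0175,10],[0,0,0,0.0055,0,-0.0185,10]])

```text
time: 13.65
tool_pos: [0.5864, 0.0489, 0.175]
ee_rot: [3.141, 0.001, -0.314]
wrist_force: [-3.6, -0.7, 3.0]
width: 0.0201
finger_force: 30.0
```

Call:
apply_moves(commands=[[0,0,0,0,0,0.004,10],[0,0,0,-0.0025,0.0043,0.004,10],[0,0,0,-0.0025,0.0043,0.003,10],[0,0,0,-0.0025,0.0043,0.001,10],[0,0,0,-0.0025,0.0043,0,10]])

```text
time: 14.15
tool_pos: [0.5854, 0.0533, 0.1753]
ee_rot: [-3.141, -0.002, -0.314]
wrist_force: [0.9, -1.3, 0.6]
width: 0.0199
finger_force: 30.0
```

Call:
apply_moves(commands=[[0,0,0,0,0,-0.0005,10],[0,0,0,0,0,-0.001,10],[0,0,0,0,0,-0.001,10],[0,0,0,0,0,-0.001,10],[0,0,0,0,0,-0.001,10]])

```text
time: 14.65
tool_pos: [0.5853, 0.0532, 0.1751]
ee_rot: [-3.141, -0.002, -0.314]
wrist_force: [3.0, 0.2, 4.6]
width: 0.0199
finger_force: 30.0
```

Call:
apply_moves(commands=[[0,0,0,0,0,0.004,10],[0,0,0,-0.005,0,0.004,10],[0,0,0,-0.005,0,0.002,10],[0,0,0,-0.005,0,0,10],[0,0,0,-0.005,0,0,10]])

```text
time: 15.15
tool_pos: [0.579, 0.0532, 0.175]
ee_rot: [3.141, 0.0, -0.314]
wrist_force: [-0.9, 0.2, 4.6]
width: 0.0199
finger_force: 30.0
```

Next, 180°.

Call:
apply_moves(commands=[[0,0,0,0,0,0.004,10],[0,0,0,-0.0025,-0.0043,0.004,10],[0,0,0,-0.0025,-0.0043,0.002,10],[0,0,0,-0.0025,-0.0043,0,10],[0,0,0,-0.0025,-0.0043,0,10]])

```text
time: 15.65
tool_pos: [0.5768, 0.0491, 0.175]
ee_rot: [-3.141, 0.0, -0.314]
wrist_force: [-1.5, 1.6, 4.4]
width: 0.0198
finger_force: 30.0
```

Call:
apply_moves(commands=[[0,0,0,0,0,0.004,10],[0,0,0,0.0025,-0.0048,0.004,10],[0,0,0,0.0025,-0.0048,0.002,10],[0,0,0,0.0025,-0.0048,0,10],[0,0,0,0.0025,-0.0048,0,10]])

```text
time: 16.15
tool_pos: [0.5794, 0.0438, 0.1748]
ee_rot: [3.141, -0.0, -0.314]
wrist_force: [-1.4, 1.9, 4.6]
width: 0.0198
finger_force: 30.0
```

Call:
apply_moves(commands=[[0,0,0,0,0,0.004,10],[0,0,0,0.005,0,0.004,10],[0,0,0,0.005,0,0.002,10],[0,0,0,0.005,0,0,10],[0,0,0,0.005,0,0,10]])

```text
time: 16.65
tool_pos: [0.5845, 0.0437, 0.173]
ee_rot: [3.141, 0.001, -0.314]
wrist_force: [-0.5, -0.3, -0.7]
width: 0.0198
finger_force: 30.0
```

Call:
apply_moves(commands=[[0,0,0,0,0,-0.001,10],[0,0,0,0,0,-0.002,10],[0,0,0,0,0,-0.003,10],[0,0,0,0,0,-0.003,10],[0,0,0,0,0,-0.003,10]])

```text
time: 17.15
tool_pos: [0.5846, 0.0438, 0.1711]
ee_rot: [3.141, -0.0, -0.314]
wrist_force: [-1.1, -1.6, 0.0]
width: 0.0196
finger_force: 30.0
```

Call:
apply_moves(commands=[[0,0,0,0,-0.001,0,10],[0,0,0,0,-0.001,-0.001,10],[0,0,0,0,-0.001,-0.002,10],[0,0,0,0,-0.001,-0.002,10],[0,0,0,0,-0.001,-0.002,10]])

```text
time: 17.65
tool_pos: [0.5846, 0.0431, 0.1696]
ee_rot: [-3.141, -0.001, -0.314]
wrist_force: [-3.0, -0.4, 3.5]
width: 0.0201
finger_force: 30.0
```

Call:
apply_moves(commands=[[0,0,0,-0.0012,0,0,10],[0,0,0,-0.0012,0,-0.001,10],[0,0,0,-0.0012,0,-0.002,10],[0,0,0,-0.0012,0,-0.002,10],[0,0,0,-0.0012,0,-0.002,10]])

```text
time: 18.15
tool_pos: [0.5839, 0.0428, 0.167]
ee_rot: [3.141, -0.001, -0.314]
wrist_force: [0.3, -0.4, 2.4]
width: 0.02
finger_force: 30.0
```

Call:
apply_moves(commands=[[0,0,0,0,0,-0.001,10],[0,0,0,0,0,-0.002,10],[0,0,0,0,0,-0.003,10],[0,0,0,0,0,-0.004,10],[0,0,0,0,0,-0.004,10]])

```text
time: 18.65
tool_pos: [0.5837, 0.0427, 0.163]
ee_rot: [3.141, -0.001, -0.314]
wrist_force: [1.4, -2.3, 3.0]
width: 0.0199
finger_force: 30.0
```

Call:
apply_moves(commands=[[0,0,0,0.0002,-0.0004,-0.001,10],[0,0,0,0.0002,-0.0004,-0.002,10],[0,0,0,0.0002,-0.0004,-0.003,10],[0,0,0,0.0002,-0.0004,-0.004,10],[0,0,0,0.0002,-0.0004,-0.005,10]])

```text
time: 19.15
tool_pos: [0.5839, 0.0426, 0.1591]
ee_rot: [-3.141, -0.001, -0.314]
wrist_force: [0.0, -1.6, 10.1]
width: 0.0199
finger_force: 30.0
```

Call:
apply_moves(commands=[[0,0,0,0,0,-0.001,10],[0,0,0,0,0,-0.002,10],[0,0,0,0,0,-0.003,10],[0,0,0,0,0,-0.004,10],[0,0,0,0,0,-0.005,10]])

```text
time: 19.65
tool_pos: [0.584, 0.0425, 0.1558]
ee_rot: [-3.141, -0.003, -0.314]
wrist_force: [-0.1, -1.3, 11.5]
width: 0.0199
finger_force: 30.0
```

Call:
apply_moves(commands=[[0,0,0,0,0,-0.001,10],[0,0,0,0,0,-0.002,10],[0,0,0,0,0,-0.003,10],[0,0,0,0,0,-0.004,10],[0,0,0,0,0,-0.004,10]])

```text
time: 20.15
tool_pos: [0.584, 0.0425, 0.1518]
ee_rot: [-3.141, -0.003, -0.314]
wrist_force: [0.2, -2.3, 10.9]
width: 0.0201
finger_force: 30.0
```

Call:
apply_moves(commands=[[0,0,0,0,0,-0.001,10],[0,0,0,0,0,-0.002,10],[0,0,0,0,0,-0.003,10],[0,0,0,0,0,-0.004,10],[0,0,0,0,0,-0.004,10]])

```text
time: 20.65
tool_pos: [0.5841, 0.0425, 0.148]
ee_rot: [-3.141, -0.003, -0.314]
wrist_force: [-0.4, -2.2, 12.4]
width: 0.0196
finger_force: 30.0
```

Call:
apply_moves(commands=[[0,0,0,0,0,-0.0004,10],[0,0,0,0,0,-0.0008,10],[0,0,0,0,0,-0.0012,10],[0,0,0,0,0,-0.0015,10],[0,0,0,0,0,-0.0015,10]])

```text
time: 21.15
tool_pos: [0.5841, 0.0425, 0.147]
ee_rot: [-3.141, -0.003, -0.314]
wrist_force: [-0.8, -1.3, 13.9]
width: 0.0199
finger_force: 30.0
```

Call:
apply_moves(commands=[[0,0,0,0,0,-0.0005,10],[0,0,0,0,0,-0.001,10],[0,0,0,0,0,-0.001,10],[0,0,0,0,0,-0.001,10],[0,0,0,0,0,-0.001,10]])

```text
time: 21.65
tool_pos: [0.5841, 0.0425, 0.1468]
ee_rot: [-3.141, -0.004, -0.314]
wrist_force: [-1.9, -0.9, 17.8]
width: 0.0199
finger_force: 30.0
```

Call:
apply_moves(commands=[[0,0,0,0,0,0.001,10],[0,0,0,0,0,0.002,10],[0,0,0,0,0,0.002,10],[0,0,0,0,0,0.002,60],[0,0,0,0,0,0.002,60]])

```text
time: 22.15
tool_pos: [0.5822, 0.0435, 0.1429]
ee_rot: [-3.141, 0.004, -0.314]
wrist_force: [0.2, -0.0, -0.2]
width: 0.0325
finger_force: 0.0
```

Call:
apply_moves(commands=[[0,0,0,0,0,0.002,60],[0,0,0,0,0,0.002,60],[0,0,0,0,0,0.01,60],[0,0,0,0,0,0.04,60],[0,0,0,0,0,0.08,60]])

```text
time: 22.65
tool_pos: [0.5821, 0.0428, 0.223]
ee_rot: [3.14, 0.006, -0.314]
wrist_force: [0.7, -0.2, 0.8]
width: 0.0566
finger_force: 0.0
```

Call:
apply_moves(commands=[[0,0,0,-0.02,-0.04,0.02,60],[0,0,0,-0.04,-0.08,0.02,60],[0,0,0,-0.06,-0.12,0.02,60],[0,0,0,-0.08,-0.16,0.02,60],[0,0,0,-0.08,-0.16,0.02,60]])

```text
time: 23.15
tool_pos: [0.5017, -0.1214, 0.2455]
ee_rot: [3.14, -0.001, -0.321]
wrist_force: [0.2, -0.2, 0.6]
width: 0.0562
finger_force: 0.0
```

Run:
```python
from h import *
s=snapshot("side"); t=snapshot("top")
o=get_obs(); print(o["tool_pos"],o["time"],o["wrist_force"],o["width"])
a=cv2.resize(s["pixels"][185:305,230:350],(480,480)); b=cv2.resize(t["pixels"][180:300,190:270],(320,480))
cv2.imwrite("pics/c6.png",np.hstack([a,b])[:,:,::-1])
```

```text
[ 0.50341244 -0.11789709  0.24512226] 23.25 [ 0.86010302  0.05240885 -0.69725294] 0.05623027770422929
```

View pics/c6.png

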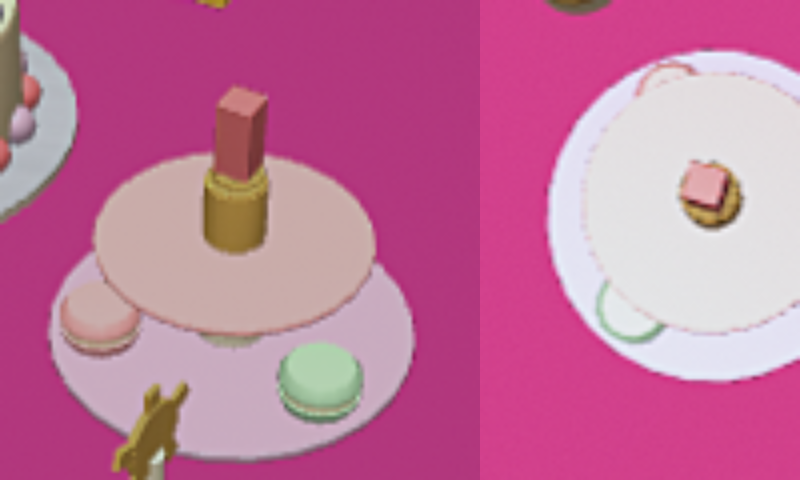

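Run:
```python
from h import *
s=snapshot("side")
for z in (.181,.183,.186,.19): print(z,(proj(s,[.584,.0425,z])-[230,185]+.5)*4)
im=s["pixels"][220:242,278:302]; cv2.imwrite("pics/c7.png",cv2.resize(im,(480,440),interpolation=cv2.INTER_CUBIC)[:,:,::-1])
```

```text
0.181 [[237.26760526 101.33395071]]
0.183 [[237.3845192   98.06834402]]
0.186 [[237.56045297  93.15440509]]
0.19 [[237.79608823  86.57332878]]
```

View pics/c7.png

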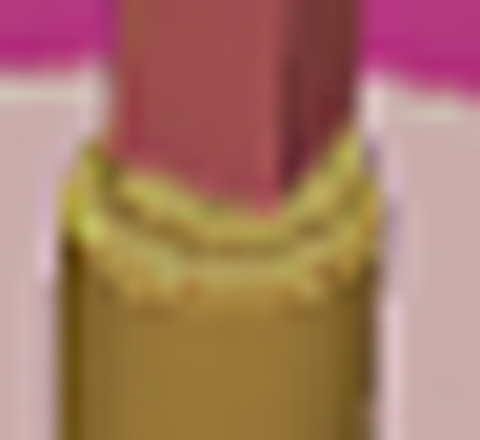

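The collar sits flush on the hub with no gap, and the handle top appears at the row expected for 183 mm, so the pin is home.

```bash
python3 -c "
from bench import *
print(close_job())"
```

```text
the job is handed in; nothing more can be done
None
```

The plate is on the column and the pin is pressed home, with its gold collar flush on the hub. Both are released, wrist readings stayed at or below about 18 N, nothing else was touched, and the job was handed in at about 23 s.

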